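# Set out the infrared sample station

### The arm

A 6-joint arm with a two-finger parallel gripper is mounted at the origin on the work surface. World frame = base frame: x ahead of the robot, y to its left, z up, the work surface at z = 0. Lengths are in m, angles in rad, forces in N, time in s.
With the tool pointing down it reaches from about 0.325 to 0.875 m from the base axis. Payload 4.4 kg.
Tool frame: the origin (TCP) lies on the centre line of the jaws, within the pads' length; the fingertips stand 25 mm ahead of it and the grasp point (between the pads) lies 6 mm ahead of it; z points along the fingers, y is the line along which they close (so a half turn about z gives the same grasp; the last joint's range is limited). The gripper opens to 85 mm and grips with 20 to 120 N. Pads are 22 mm wide; open, the fingers measure 114 mm over their backs; the gripper's body (76 mm by 85 mm) begins 54 mm behind the grasp point. The pads swing forward as they close: fully open they stand 13 mm farther back than shut.
Start: joints at [0.969, 0.207, 1.542, -0, 1.393, -0.15], TCP at [0.251, 0.517, 0.256] pointing down, gripper open.
Joint ranges: [-2.73, 2.73], [-0.86, 2.22], [0.23, 2.46], [-1.11, 4.25], [0.08, 2.63], [-2.82, 2.82]. Speed limits (rad/s): [2.79, 2.79, 3.14, 3.14, 3.14, 3.14].

### API

Orientations are given as a unit quaternion [x, y, z, w].
In Python, from plant import readout, imaging, order, spotter gives the robot as it stands.
- The arm moves only by the tool servo_tool, never from a script. Its argument "motion" is a list of rows, each a list of 4 numbers: the shift along the world's x, y, z in mm, then the turn about the world's z in rad. A call has 1 to 10 rows; each row is the pose to reach, as a shift and turn from the pose commanded when the call began; what a row does not reach only later rows make up. A row lasts 1/12 s, in which the tool goes at most 41.7 mm and 7.16 degrees, less where a joint would pass 70% of its speed; a pose out of reach is approached as far as the arm can. A call with a gripper value outside its range is refused whole. "jaw" is the finger opening in mm, from 0 to 85.4, set as the call begins (left out, the last holds). The fingers move at their own pace and stop on an object; "newtons" is the grip in N (left out, the last holds). Time passes only in rows, so rows that repeat a pose let the fingers close. It gives the time, the measured TCP pose, the force, the opening and the grip force at its end, in the units of the state.
- readout.get_obs(): the state, without advancing time (a new reading comes with each control period).
- imaging.get_image(name): name is "side" or "top"; returns (picture, depth): 384x512x3 uint8, red, green, blue; 384x512 float32, m along the optical axis (not along the pixel's ray), 0 where there is no reading.
- imaging.get_calibration(name): a dict with "K" (3x3 intrinsics, pixels), "T" (4x4, takes a point from camera to world coordinates). Camera axes: x right, y up, looking along -z (the intrinsics and any distortion apply to the point x, -y, -z); pixel columns grow to the right and rows downward; lengths in m; the calibration is good to about 2 mm. A picture is of the moment at which its call begins. get_calibration takes no time and is no camera call.
- order.sign_off(): hands the job in; it is judged then, once.
Trained networks look in the newest picture that a camera, given by its name, has taken for a name from the list of things; names that differ only in an ending like _2 or _b are one class to them, and where a whole thing is asked for, a point or a joint stands for the part that bears it (a point fixed in the world has none). Each returns a list of dicts, best first, with "p" (0 to 1); they miss things now and then, are a little off and sometimes report something else, mostly with a low value. They report only what shows in the picture. A call takes as long as a camera call.
- spotter.trace(thing, camera): "pixels" (384x512 bool, what is visible of it) and "position" ([column, row] in pixels, amid what is visible of it).
The state is a dict: "time": time; "joint_pos": joint angles; "qd": joint speeds; "joint_efforts": joint torques, N m; "eef_pos": TCP position; "orientation": TCP orientation; "ft_force": force on the tool from outside, world axes, zero at the start; "ft_torque": the same for the moment, N m; "opening": opening from 0.0 (shut) to 1.0 (fully open); "finger_force": force on a finger pad.
Only numpy, scipy, OpenCV 4.12 (cv2) and the standard library are available. Lean on these libraries where they do the work, as an engineer would, in place of code of your own. Each camera call takes 0.05 s, during which the arm holds its last target. There are 200 camera calls.

### The job

Get the infrared measuring station ready for the next sample: stand the steel pellet holder in the centre of the stage's steel disc and the black pressing weight centred on top of the holder, and stand the white blue-lidded jar in the middle of the balance pan. Then stand the amber jar on the bench to the left of the stage and the brass check weight on the bench to the right of the balance (left and right as the robot sees them), each level with the centre of the disc or pan beside it and with a gap of about 3 cm between it and the side. Everything ends upright, still and let go, and the water bottle, mortar and carton stay where they are.

Things in the scene. Friction and masses are not known exactly. Their poses are not given: they have to be found in the camera images.
- stage: Sample stage, fixed: white block 130 x 130 mm, 24 mm high, a bright steel disc (64 mm diameter, in a black ring) in the middle, its top 28 mm above the bench, and a blue strip along the front edge (robot's side). Origin: underside, below the disc's centre; x points to its far side, y to its left, z up. Turned by up to 0.25 rad; in the left or right half of the bench. Left means off the block's own left side.
- balance: Balance, fixed: grey body 120 mm wide (y -60 to +60), 115 mm deep (x -67 to +48), 20 mm high; bright round pan, 82 mm diameter, rigid, top 28 mm above the bench; green display and two keys along the front edge. Origin: at bench height below the pan's centre; x points to its far side, y to its left, z up. Turned by up to 0.25 rad; in the other half from the stage. Right means off the body's own right side.
- holder: Loose steel pellet holder: a plain flat bright steel disc of 48 mm diameter, 26 mm high, with a small dark spot in the middle of its flat top, about 0.2 kg. Origin: middle of the underside; z up. It stands upright on the bench.
- weight: Loose black pressing weight: a foot of 42 mm diameter, 14 mm high, and above it a grip of 32 mm diameter from 14 to 56 mm height, all black, about 0.18 kg. Origin: middle of the underside; z up.
- amber_jar: Loose closed jar of amber (brown) glass with a red lid and a pale label, holding the evidence sample: 46 mm diameter, 60 mm high, about 0.09 kg. Origin: middle of the underside; z up.
- salt_jar: Loose closed white plastic jar with a blue lid: 46 mm diameter, 60 mm high, about 0.08 kg. Origin: middle of the underside; z up.
- brass: Loose brass check weight: yellow metal cylinder of 36 mm diameter, 28 mm high, with a thin neck and a knob of 20 mm diameter on top (overall height 44 mm), about 0.2 kg. Origin: middle of the underside; z up.
- water: Bystander: clear water bottle with a blue cap, 64 mm diameter, 190 mm high, standing loose at the far side of the bench, in the middle. Origin: middle of the underside.
- mortar: Bystander: white ceramic mortar bowl, 90 mm diameter at the rim, 45 mm high, standing loose at the right. Origin: middle of the underside.
- carton: Bystander: brown cardboard carton 110 x 90 x 70 mm high, standing loose at the left. Origin: middle of the underside.

How it is judged:
At the end, for the whole second after the job is handed in: Holder on disc and black weight on holder, within 12 mm of centre; blue-lidded jar on pan within 15 mm; amber jar on bench left of stage, brass weight right of balance, each with a gap of 30 +- 15 mm and within 15 mm of level with the disc or pan centre. All upright (0.1 rad), at rest, released (horizontal distance between holder and stage below 0.012 m and height (world z) of holder between 0.024 and 0.033 m and horizontal distance between weight and holder below 0.012 m and height (world z) of weight between 0.05 and 0.059 m and horizontal distance between salt_jar and balance below 0.015 m and height (world z) of salt_jar between 0.024 and 0.033 m and x of amber_jar in the frame of stage between -0.015 and 0.015 m and y of amber_jar in the frame of stage between 0.103 and 0.133 m and height (world z) of amber_jar between -0.004 and 0.004 m and x of brass in the frame of balance between -0.015 and 0.015 m and y of brass in the frame of balance between -0.123 and -0.093 m and height (world z) of brass between -0.004 and 0.004 m and angle between each of holder, weight, amber_jar, salt_jar, brass's own z axis and vertical below 0.1 rad and linear speed of each of holder, weight, amber_jar, salt_jar, brass below 0.02 m/s); the robot touches nothing.
It fails at once if the water bottle is pushed more than 30 mm or tipped (distance of water from where it was at the start of the episode above 0.03 m or angle between water's own z axis and vertical above 0.35 rad).
It fails at once if the mortar is pushed more than 30 mm or tipped (distance of mortar from where it was at the start of the episode above 0.03 m or angle between mortar's own z axis and vertical above 0.35 rad).
It fails at once if the carton is pushed more than 30 mm or tipped (distance of carton from where it was at the start of the episode above 0.03 m or angle between carton's own z axis and vertical above 0.35 rad).
It also fails if it takes over 122 s, if anything falls off the work surface, if the arm or the gripper's body presses on something with over 40 N, if the wrist force passes 120 N, or if a joint passes its speed limit or range.

## Working session

There is one attempt and no reset: what is moved stays moved. The work goes in short steps, Python scripts to look and compute and a tool call to move; the robot and the scene stay as the last step left them, time stands still between calls to the robot, and variables do not carry over. Pictures are saved under pics/ and viewed, at most 14 in all, crops included, and the job is handed in when it is done.

Besides the shell and the picture viewer there is one more tool, called after "Call:" by a JSON object that holds its "fn" and its "kwargs". servo_tool: Moves the arm, as the interface text tells. Its arguments: {"type":"object","properties":{"motion":{"type":"array","items":{"type":"array","items":{"type":"number"}}},"jaw":{"type":"number"},"newtons":{"type":"number"}},"required":["motion"]}

```bash
mkdir -p pics; cat > h.py <<'E'
import numpy as np, cv2
from plant import readout, imaging, order, spotter
def cloud(cam,depth):
    c=imaging.get_calibration(cam);K=np.array(c["K"]);T=np.array(c["T"])
    v,u=np.mgrid[:384,:512]
    P=np.stack([(u-K[0,2])/K[0,0]*depth,-(v-K[1,2])/K[1,1]*depth,-depth],-1)
    return P@T[:3,:3].T+T[:3,3]
E
python3 - <<'E'
from h import *
ims=[]
for c in("top","side"):
    im,d=imaging.get_image(c);cv2.imwrite(f"pics/{c}0.png",im[...,::-1]);W=cloud(c,d)
    k=imaging.get_calibration(c);print(c,[x for x in k],np.round(k["K"],1).tolist(),np.round(k["T"],3).tolist())
    for n in "stage balance holder weight amber_jar salt_jar brass water mortar carton".split():
        for r in spotter.trace(n,c)[:2]:
            m=r["pixels"]&(d>0);P=W[m]
            if len(P)<5:print(n,r["p"],len(P));continue
            z=np.percentile(P[:,2],97);t=P[P[:,2]>z-.006]
            print(n,round(r["p"],2),np.round(r["position"]),len(P),"med",np.round(np.median(P,0),3),"topz",round(z,3),"topmid",np.round((t.min(0)+t.max(0))/2,3),np.round(np.ptp(t,axis=0),3))
print(readout.get_obs())
E
```

```text
top ['K', 'T'] [[464.4, 0.0, 255.8], [0.0, 464.4, 188.8], [0.0, 0.0, 1.0]] [[-0.016, 0.989, -0.148, 0.397], [-1.0, -0.019, -0.024, 0.016], [-0.026, 0.148, 0.989, 1.325], [0.0, 0.0, 0.0, 1.0]]
stage 0.59 [201. 207.] 2126 med [0.548 0.203 0.025] topz 0.031 topmid [0.549 0.203 0.03 ] [0.135 0.136 0.01 ]
balance 0.66 [341. 193.] 1728 med [ 0.572 -0.186  0.022] topz 0.032 topmid [ 0.571 -0.187  0.031] [0.111 0.12  0.01 ]
balance 0.18 [164. 245.] 152 med [0.44  0.31  0.029] topz 0.047 topmid [0.441 0.313 0.046] [0.017 0.017 0.009]
holder 0.81 [324. 251.] 241 med [ 0.411 -0.139  0.026] topz 0.031 topmid [ 0.412 -0.141  0.029] [0.044 0.044 0.007]
weight 0.62 [395. 241.] 205 med [ 0.432 -0.333  0.05 ] topz 0.06 topmid [ 0.432 -0.34   0.058] [0.027 0.027 0.008]
amber_jar 0.72 [216. 253.] 238 med [0.408 0.159 0.059] topz 0.064 topmid [0.409 0.162 0.063] [0.04  0.038 0.008]
salt_jar 0.48 [280. 244.] 234 med [ 0.429 -0.023  0.06 ] topz 0.065 topmid [ 0.429 -0.025  0.062] [0.038 0.038 0.007]
brass 0.63 [164. 245.] 142 med [0.441 0.311 0.029] topz 0.048 topmid [0.441 0.313 0.046] [0.017 0.017 0.009
[... 2153 characters left out ...]
pos': array([ 9.68529241e-01,  2.06602523e-01,  1.54150783e+00,  1.19872783e-05,
        1.39349333e+00, -1.50502066e-01]), 'qd': array([-9.15634295e-04,  9.97738892e-05,  1.75843564e-03,  7.17730131e-04,
       -2.08426840e-03, -7.81601434e-04]), 'joint_efforts': array([-2.43722334e-04, -3.83053672e+01, -2.91974795e+01, -1.69737523e-04,
        7.16775612e-04,  2.59774248e-05]), 'eef_pos': array([0.25102729, 0.51731165, 0.25627651]), 'orientation': array([ 2.23967571e-01,  9.74596597e-01, -2.96232705e-06, -7.51452507e-06]), 'ft_force': array([0.38163766, 0.70582237, 0.3145719 ]), 'ft_torque': array([ 0.01959815, -0.02381234, -0.03584191]), 'finger_force': 0.0, 'opening': 0.9982636871577177}
```

```bash
python3 - <<'E'
from h import *
for c in("top","side"):
    im,d=imaging.get_image(c);W=cloud(c,d)
    for n,h,hb in(("stage",.028,.024),("balance",.028,.020)):
        r=spotter.trace(n,c)[0];m=cv2.dilate(r["pixels"].astype(np.uint8),np.ones((3,3)))>0
        m&=(d>0)&(W[...,2]>.014)&(W[...,2]<.036)
        P=W[m][:,:2]
        (cx,cy),(w,l),a=cv2.minAreaRect((P*1000).astype(np.float32))
        print(c,n,cx,cy,w,l,a)
        # pan/disc
        g=cv2.cvtColor(im,cv2.COLOR_RGB2GRAY)
        if c=="top" : 
            print("keep")
im=cv2.imread("pics/top0.png");im=im[100:300,40:460];cv2.imwrite("pics/a.png",cv2.resize(im,(798,380),interpolation=cv2.INTER_CUBIC))
im=cv2.imread("pics/side0.png")[100:320,150:370];cv2.imwrite("pics/b.png",cv2.resize(im,(600,600),interpolation=cv2.INTER_CUBIC))
E
```

```text
top stage 549.4312744140625 205.11557006835938 132.65968322753906 131.18447875976562 5.306003570556641
keep
top balance 575.03955078125 -187.97653198242188 120.23420715332031 115.41877746582031 81.5456771850586
keep
side stage 545.6345825195312 200.9722137451172 132.73570251464844 136.9192352294922 6.63045072555542
side balance 571.7218017578125 -191.1560821533203 122.3235092163086 114.99076080322266 81.55762481689453
```

View pics/a.png

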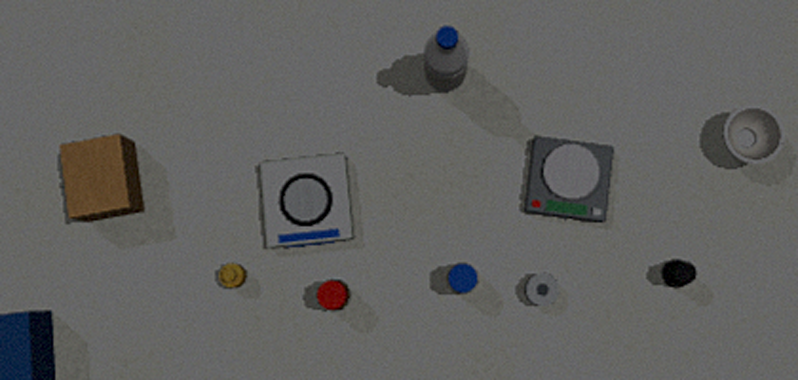

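View pics/b.png

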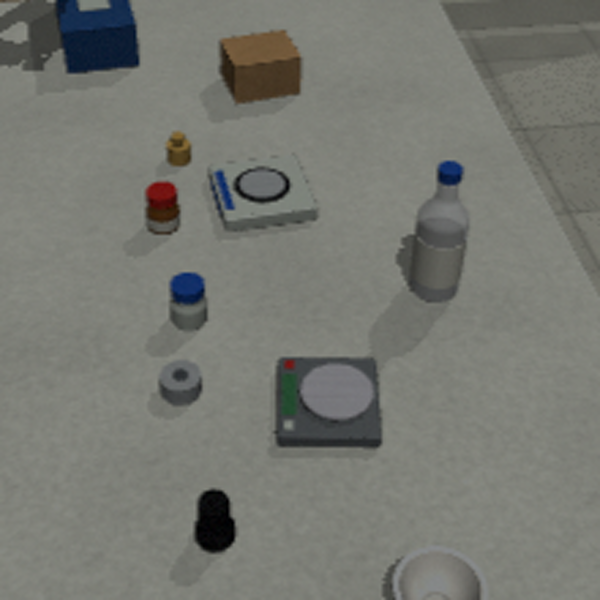

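Both views agree: the stage is on the left, yawed about +0.10, and the balance is on the right, yawed about −0.15. The five loose things stand in a row in front of them. I'll start with the brass, closing the jaws along world x.

Call:
{"fn": "servo_tool", "kwargs": {"motion": [[187.5,-206,-136,-1.119],[187.5,-206,-136,-1.119],[187.5,-206,-136,-1.119],[187.5,-206,-136,-1.119],[187.5,-206,-136,-1.119],[187.5,-206,-136,-1.119],[187.5,-206,-136,-1.119],[187.5,-206,-136,-1.119],[187.5,-206,-136,-1.119],[187.5,-206,-136,-1.119]], "jaw": 70, "newtons": 40}}

```text
time: 2.23
eef_pos: [0.4391, 0.3099, 0.1194]
orientation: [0.709, 0.705, -0.001, -0.0]
ft_force: [0.1, 0.3, 0.1]
opening: 0.82
finger_force: 0.0
```

```bash
python3 - <<'E'
from h import *
a,_=imaging.get_image("top");b,_=imaging.get_image("side")
f=lambda im,x,y:cv2.resize(im[y:y+100,x:x+130,::-1],(400,308),interpolation=cv2.INTER_CUBIC)
cv2.imwrite("pics/c.png",np.hstack([f(a,100,190),f(b,150,85)]))
E
```

```text
(no output)
```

View pics/c.png

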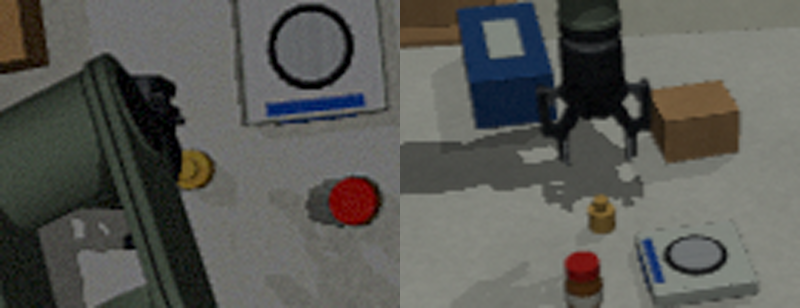

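The side view (right half) shows the fingers astride the brass along x, at about (600,215) in the crop. I'm going down.

Call:
{"fn": "servo_tool", "kwargs": {"motion": [[0,0,-30,0],[0,0,-60,0],[0,0,-78,0],[0,0,-86,0],[0,0,-86,0]]}}

```text
time: 2.75
eef_pos: [0.4366, 0.3113, 0.0326]
orientation: [0.706, 0.708, -0.002, -0.001]
ft_force: [0.5, -0.7, 0.2]
opening: 0.821
finger_force: 0.0
```

Call:
{"fn": "servo_tool", "kwargs": {"motion": [[0,0,0,0],[0,0,0,0],[0,0,0,0],[0,0,0,0],[0,0,0,0],[0,0,0,0],[0,0,0,0]], "jaw": 20}}

```text
time: 3.33
eef_pos: [0.44, 0.3123, 0.0364]
orientation: [0.707, 0.707, 0.002, 0.0]
ft_force: [-1.6, 1.1, 6.5]
opening: 0.4
finger_force: 40.2
```

Call:
{"fn": "servo_tool", "kwargs": {"motion": [[0,0,15,0],[0,0,45,0],[0,0,80,0],[10,-25,105,0],[18,-60,115,0],[26,-100,115,0],[34,-140,115,0],[42,-180,115,0],[50,-220,115,0],[58,-260,115,0]]}}

```text
time: 4.17
eef_pos: [0.4963, 0.0494, 0.1496]
orientation: [0.707, 0.707, 0.0, 0.0]
ft_force: [0.6, 0.2, -1.9]
opening: 0.401
finger_force: 40.5
```

Call:
{"fn": "servo_tool", "kwargs": {"motion": [[8,-40,0,0],[16,-80,0,0],[24,-120,0,0],[32,-160,0,0],[40,-200,0,0],[48,-240,0,0],[56,-280,0,0],[63,-315,0,0],[68,-340,0,0],[70.5,-349,0,0]]}}

```text
time: 5.0
eef_pos: [0.567, -0.3024, 0.1495]
orientation: [0.708, 0.706, -0.001, 0.001]
ft_force: [-0.3, -1.0, -1.4]
opening: 0.399
finger_force: 40.5
```

Call:
{"fn": "servo_tool", "kwargs": {"motion": [[0,0,-20,0],[0,0,-50,0],[0,0,-80,0],[0,0,-95,0],[0,0,-105,0],[0,0,-110,0],[0,0,-112,0],[0,0,-112,0]]}}

```text
time: 5.67
eef_pos: [0.5677, -0.2978, 0.038]
orientation: [0.707, 0.707, 0.0, 0.001]
ft_force: [-0.0, 0.2, -2.0]
opening: 0.399
finger_force: 40.4
```

Call:
{"fn": "servo_tool", "kwargs": {"motion": [[0,0,-1.5,0],[0,0,-1.5,0],[0,0,-2,0]]}}

```text
time: 5.92
eef_pos: [0.5679, -0.2982, 0.0367]
orientation: [0.707, 0.707, 0.0, 0.001]
ft_force: [-0.5, 0.5, -1.9]
opening: 0.403
finger_force: 40.4
```

Call:
{"fn": "servo_tool", "kwargs": {"motion": [[0,0,0,0],[0,0,0,0],[0,0,0,0],[0,0,0,0],[0,0,0,0],[0,0,20,0],[0,0,50,0],[0,0,90,0],[0,0,115,0],[0,0,115,0]], "jaw": 65}}

```text
time: 6.75
eef_pos: [0.5712, -0.3006, 0.1586]
orientation: [0.707, 0.707, 0.001, 0.007]
ft_force: [0.9, -0.7, 0.1]
opening: 0.761
finger_force: 0.0
```

Call:
{"fn": "servo_tool", "kwargs": {"motion": [[-13,38,0,0],[-26,76,0,0],[-39,114,0,0],[-52,152,0,0],[-65,190,0,0],[-78,228,0,0],[-91,266,0,0],[-104,304,0,0],[-117,342,0,0],[-130,380,0,0]]}}

```text
time: 7.58
eef_pos: [0.4359, 0.0838, 0.1502]
orientation: [0.707, 0.707, 0.0, 0.0]
ft_force: [0.3, 0.0, -0.2]
opening: 0.764
finger_force: 0.0
```

Call:
{"fn": "servo_tool", "kwargs": {"motion": [[-12,35,0,0],[-22,60,0,0],[-29.5,76.5,0,0],[-29.5,76.5,0,0],[-29.5,76.5,-5,0]]}}

```text
time: 8.0
eef_pos: [0.4079, 0.1595, 0.1458]
orientation: [0.706, 0.708, 0.001, 0.001]
ft_force: [0.0, -0.2, -0.2]
opening: 0.763
finger_force: 0.0
```

```bash
cat > chk.py <<'E'
from h import *
import sys
C=dict(stage=(.5475,.203,.104),balance=(.583,-.191,-.148))
for c in("top","side"):
    im,d=imaging.get_image(c);cv2.imwrite(f"pics/{c}_l.png",im[...,::-1]);W=cloud(c,d)
    for n in sys.argv[1:]:
        for r in spotter.trace(n,c)[:1]:
            P=W[r["pixels"]&(d>0)]
            if len(P)<5: continue
            z=np.percentile(P[:,2],97);t=P[P[:,2]>z-.006];m=(t.min(0)+t.max(0))/2
            print(c,n,round(r["p"],2),np.round(r["position"]),"topz",round(z,3),np.round(m,3),np.round(np.ptp(t,axis=0),3))
E
python3 chk.py brass amber_jar; python3 -c "
from h import *
print(readout.get_obs()['eef_pos'])"
```

```text
top brass 0.67 [381. 196.] topz 0.048 [ 0.57  -0.296  0.045] [0.02  0.02  0.007]
top amber_jar 0.2 [326. 255.] topz 0.031 [ 0.412 -0.141  0.029] [0.044 0.045 0.008]
side brass 0.73 [276. 274.] topz 0.045 [ 0.566 -0.299  0.044] [0.017 0.017 0.008]
side amber_jar 0.67 [208. 176.] topz 0.061 [0.406 0.158 0.059] [0.04  0.043 0.007]
[0.40804186 0.1578787  0.14517214]
```

The brass stands at (0.568, −0.298), on target, so averaging the two cameras works. Next is the amber jar.

Call:
{"fn": "servo_tool", "kwargs": {"motion": [[0,0,-30,0],[0,0,-60,0],[0,0,-85,0],[0,0,-97,0],[0,0,-100,0],[0,0,-100,0]]}}

```text
time: 8.8
eef_pos: [0.4071, 0.1582, 0.0445]
orientation: [0.708, 0.707, -0.001, -0.001]
ft_force: [0.1, 0.4, -0.4]
opening: 0.765
finger_force: 0.0
```

Call:
{"fn": "servo_tool", "kwargs": {"motion": [[0,0,0,0],[0,0,0,0],[0,0,0,0],[0,0,0,0],[0,0,0,0],[0,0,0,0]], "jaw": 30}}

```text
time: 9.3
eef_pos: [0.4092, 0.159, 0.0468]
orientation: [0.707, 0.707, 0.001, 0.001]
ft_force: [-1.0, -2.2, 6.5]
opening: 0.509
finger_force: 41.3
```

Call:
{"fn": "servo_tool", "kwargs": {"motion": [[0,0,20,0],[0,0,50,0],[0,0,80,0],[15,20,90,0],[40,50,90,0],[65,80,90,0],[90,110,90,0],[115,145,90,0],[127.5,161,90,0],[127.5,161,90,0]]}}

```text
time: 10.13
eef_pos: [0.5377, 0.3236, 0.1358]
orientation: [0.706, 0.708, 0.002, 0.0]
ft_force: [0.1, -0.8, -0.5]
opening: 0.508
finger_force: 41.2
```

Call:
{"fn": "servo_tool", "kwargs": {"motion": [[0,0,-30,0],[0,0,-60,0],[0,0,-75,0],[0,0,-83,0],[0,0,-87,0],[0,0,-89,0],[0,0,-89,0],[0,0,-90,0],[0,0,-90,0]]}}

```text
time: 10.88
eef_pos: [0.5362, 0.3201, 0.0469]
orientation: [0.707, 0.707, 0.001, 0.001]
ft_force: [0.2, 0.2, 3.4]
opening: 0.509
finger_force: 41.6
```

Call:
{"fn": "servo_tool", "kwargs": {"motion": [[0,0,0,0],[0,0,0,0],[0,0,0,0],[0,0,0,0],[0,0,0,0],[0,0,20,0],[0,0,50,0],[0,0,90,0],[0,0,105,0],[0,0,105,0]], "jaw": 70}}

```text
time: 11.72
eef_pos: [0.5387, 0.3215, 0.1566]
orientation: [0.707, 0.707, 0.005, 0.002]
ft_force: [1.3, 0.1, 0.1]
opening: 0.82
finger_force: 0.0
```

Call:
{"fn": "servo_tool", "kwargs": {"motion": [[-10,-37,0,0],[-20,-74,0,0],[-30,-111,0,0],[-40,-148,0,0],[-50,-185,0,0],[-60,-222,0,0],[-70,-259,0,0],[-80,-296,0,0],[-90,-333,0,0],[-100,-370,0,0]]}}

```text
time: 12.55
eef_pos: [0.4335, -0.0515, 0.1494]
orientation: [0.707, 0.707, -0.0, -0.001]
ft_force: [1.3, 0.3, -0.1]
opening: 0.819
finger_force: 0.0
```

Call:
{"fn": "servo_tool", "kwargs": {"motion": [[-10,-37,0,0],[-20,-74,0,0],[-25.5,-92.7,0,0],[-25.5,-92.7,-20,0],[-25.5,-92.7,-50,0],[-25.5,-92.7,-80,0],[-25.5,-92.7,-105,0],[-25.5,-92.7,-118,0],[-25.5,-92.7,-118,0],[-25.5,-92.7,-118,0]]}}

```text
time: 13.38
eef_pos: [0.4083, -0.1422, 0.0311]
orientation: [0.707, 0.707, -0.0, -0.002]
ft_force: [-0.5, -0.0, 0.0]
opening: 0.819
finger_force: 0.0
```

Call:
{"fn": "servo_tool", "kwargs": {"motion": [[0,0,0,0],[0,0,0,0],[0,0,0,0],[0,0,0,0],[0,0,0,0],[0,0,0,0]], "jaw": 32}}

```text
time: 13.88
eef_pos: [0.4108, -0.1436, 0.0337]
orientation: [0.707, 0.707, 0.0, 0.002]
ft_force: [-1.1, -0.1, 6.7]
opening: 0.545
finger_force: 41.9
```

Call:
{"fn": "servo_tool", "kwargs": {"motion": [[0,0,20,0],[0,0,55,0],[0,0,90,0],[12,30,105,0],[27,67,105,0],[42,104,105,0],[57,141,105,0],[72,178,105,0],[87,215,105,0],[102,252,105,0]]}}

```text
time: 14.72
eef_pos: [0.5114, 0.1112, 0.1371]
orientation: [0.707, 0.707, -0.0, -0.0]
ft_force: [0.4, -1.6, -2.1]
opening: 0.544
finger_force: 42.3
```

Call:
{"fn": "servo_tool", "kwargs": {"motion": [[14,37,0,0],[28,72,0,0],[35,90,0,0],[36,93.5,0,0],[36,93.5,-20,0],[36,93.5,-45,0],[36,93.5,-62,0],[36,93.5,-70,0],[36,93.5,-73,0],[36,93.5,-73,0]]}}

```text
time: 15.55
eef_pos: [0.5469, 0.2019, 0.0636]
orientation: [0.707, 0.707, -0.001, -0.0]
ft_force: [0.4, 0.5, -0.8]
opening: 0.541
finger_force: 42.2
```

Call:
{"fn": "servo_tool", "kwargs": {"motion": [[0,0,-1,0],[0,0,-3,0],[0,0,-4,0],[0,0,-4,0]]}}

```text
time: 15.88
eef_pos: [0.5487, 0.2027, 0.0618]
orientation: [0.707, 0.707, 0.001, 0.001]
ft_force: [0.2, -0.1, 2.6]
opening: 0.544
finger_force: 42.6
```

Call:
{"fn": "servo_tool", "kwargs": {"motion": [[0,0,0,0],[0,0,0,0],[0,0,0,0],[0,0,0,0],[0,0,0,0],[0,0,20,0],[0,0,50,0],[0,0,80,0],[0,0,95,0],[0,0,95,0]], "jaw": 70}}

```text
time: 16.72
eef_pos: [0.5509, 0.2034, 0.1604]
orientation: [0.707, 0.707, 0.004, 0.003]
ft_force: [0.7, 0.2, 1.0]
opening: 0.821
finger_force: 0.0
```

Call:
{"fn": "servo_tool", "kwargs": {"motion": [[-8,-37,0,0],[-16,-75,0,0],[-24,-112,0,0],[-32,-150,0,0],[-40,-187,0,0],[-48,-225,0,0],[-56,-262,0,0],[-64,-300,0,0],[-72,-337,0,0],[-80,-374,0,0]]}}

```text
time: 17.55
eef_pos: [0.4661, -0.1727, 0.1541]
orientation: [0.707, 0.707, -0.0, -0.001]
ft_force: [1.1, -0.5, 0.2]
opening: 0.819
finger_force: 0.0
```

Call:
{"fn": "servo_tool", "kwargs": {"motion": [[-8,-37,0,0],[-16,-75,0,0],[-24,-112,0,0],[-32,-150,0,0],[-36,-167,0,0],[-36.5,-171.5,0,0],[-36.5,-171.5,0,0]], "jaw": 62}}

```text
time: 18.13
eef_pos: [0.4301, -0.3436, 0.1541]
orientation: [0.708, 0.706, 0.0, -0.001]
ft_force: [-0.6, -0.3, -0.4]
opening: 0.729
finger_force: 0.0
```

```bash
python3 chk.py holder amber_jar salt_jar stage; python3 - <<'E'
import cv2,numpy as np
a=cv2.imread("pics/top_l.png")[130:270,100:420];b=cv2.imread("pics/side_l.png")[110:330,150:370]
cv2.imwrite("pics/d.png",np.hstack([cv2.resize(a,(480,210)),cv2.resize(b,(210,210))]) if 0 else np.vstack([cv2.resize(a,(640,280),interpolation=2),np.hstack([cv2.resize(b,(280,280),interpolation=2),cv2.resize(cv2.imread("pics/side_l.png")[130:210,190:290],(360,280),interpolation=2)])]))
E
```

```text
top holder 0.8 [201. 205.] topz 0.059 [0.55  0.204 0.056] [0.042 0.045 0.007]
top amber_jar 0.57 [158. 208.] topz 0.064 [0.539 0.325 0.062] [0.039 0.04  0.008]
top salt_jar 0.66 [281. 246.] topz 0.064 [ 0.429 -0.025  0.062] [0.038 0.038 0.008]
top stage 0.73 [205. 212.] topz 0.031 [0.549 0.203 0.042] [0.135 0.136 0.034]
side salt_jar 0.48 [227. 290.] topz 0.058 [ 0.428 -0.345  0.056] [0.029 0.028 0.007]
side stage 0.8 [256. 176.] topz 0.028 [ 0.552 -0.039  0.23 ] [0.124 0.596 0.416]
```

View pics/d.png

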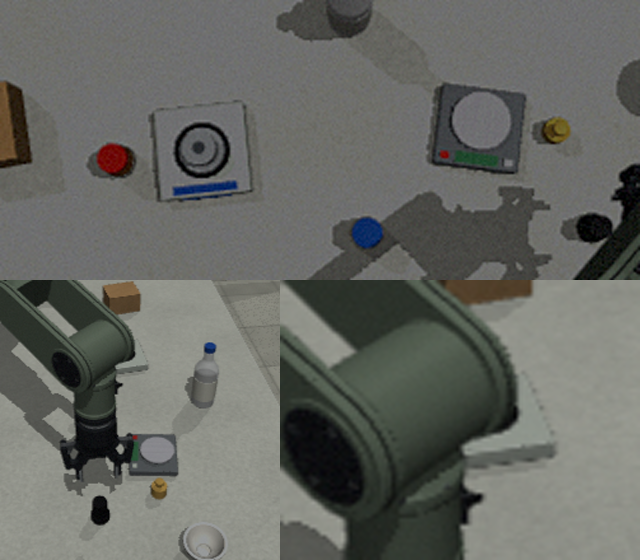

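The holder sits centred in the ring and the amber and brass are in place. The top view measures the holder at (0.550, 0.204) against a stage centre of (0.549, 0.205). The gripper is above the weight.

Call:
{"fn": "servo_tool", "kwargs": {"motion": [[0,0,-30,0],[0,0,-60,0],[0,0,-90,0],[0,0,-105,0],[0,0,-109,0],[0,0,-109,0],[0,0,-109,0]]}}

```text
time: 19.22
eef_pos: [0.4317, -0.3434, 0.0471]
orientation: [0.707, 0.707, -0.0, 0.001]
ft_force: [-0.4, -0.1, -0.2]
opening: 0.724
finger_force: 0.0
```

Call:
{"fn": "servo_tool", "kwargs": {"motion": [[0,0,0,0],[0,0,0,0],[0,0,0,0],[0,0,0,0],[0,0,0,0],[0,0,0,0],[0,0,0,0]], "jaw": 18}}

```text
time: 19.8
eef_pos: [0.4319, -0.344, 0.0481]
orientation: [0.707, 0.707, -0.0, 0.002]
ft_force: [-1.6, -0.1, 6.2]
opening: 0.357
finger_force: 40.1
```

Call:
{"fn": "servo_tool", "kwargs": {"motion": [[0,0,20,0],[0,0,55,0],[0,0,90,0],[6,25,115,0],[13,61,125,0],[20,98,125,0],[27,136,125,0],[35,174,125,0],[43,212,125,0],[51,250,125,0]]}}

```text
time: 20.63
eef_pos: [0.4816, -0.0909, 0.1712]
orientation: [0.707, 0.707, 0.0, -0.0]
ft_force: [1.1, 0.5, -2.9]
opening: 0.37
finger_force: 40.1
```

Call:
{"fn": "servo_tool", "kwargs": {"motion": [[8,37,0,0],[16,74,0,0],[24,111,0,0],[32,148,0,0],[40,185,0,0],[48,222,0,0],[56,259,0,0],[63,285,0,0],[66,295,0,0],[66,295,0,0]]}}

```text
time: 21.47
eef_pos: [0.5479, 0.2044, 0.1709]
orientation: [0.706, 0.708, 0.0, -0.0]
ft_force: [-0.2, -0.5, -1.7]
opening: 0.36
finger_force: 40.1
```

Call:
{"fn": "servo_tool", "kwargs": {"motion": [[0,0,-20,0],[0,0,-45,0],[0,0,-60,0],[0,0,-66,0],[0,0,-68,0],[0,0,-70,0],[0,0,-71,0],[0,0,-71,0]]}}

```text
time: 22.13
eef_pos: [0.5482, 0.201, 0.1022]
orientation: [0.707, 0.707, -0.0, 0.0]
ft_force: [-3.1, -1.4, 3.3]
opening: 0.363
finger_force: 40.7
```

Call:
{"fn": "servo_tool", "kwargs": {"motion": [[0,0,0,0],[0,0,0,0],[0,0,0,0],[0,0,0,0],[0,0,0,0],[0,0,20,0],[0,0,50,0],[0,0,80,0],[0,0,95,0],[0,0,95,0]], "jaw": 68}}

```text
time: 22.97
eef_pos: [0.5513, 0.2029, 0.2005]
orientation: [0.707, 0.707, 0.004, 0.003]
ft_force: [1.1, 0.2, 0.0]
opening: 0.796
finger_force: 0.0
```

Call:
{"fn": "servo_tool", "kwargs": {"motion": [[-17,-33,0,0],[-34,-66,0,0],[-51,-99,0,0],[-68,-132,0,0],[-85,-165,0,0],[-102,-198,0,0],[-116,-224,0,0],[-120.5,-231,0,0],[-120.5,-231,-25,0],[-120.5,-231,-60,0]]}}

```text
time: 23.8
eef_pos: [0.4306, -0.0302, 0.1373]
orientation: [0.708, 0.706, 0.002, 0.004]
ft_force: [0.9, -0.1, -0.1]
opening: 0.798
finger_force: 0.0
```

Call:
{"fn": "servo_tool", "kwargs": {"motion": [[0,0,-30,0],[0,0,-60,0],[0,0,-82,0],[0,0,-90,0],[0,0,-90,0],[0,0,-90,0]]}}

```text
time: 24.3
eef_pos: [0.4277, -0.0286, 0.0453]
orientation: [0.707, 0.707, -0.0, -0.0]
ft_force: [-0.3, 0.2, -0.2]
opening: 0.798
finger_force: 0.0
```

Call:
{"fn": "servo_tool", "kwargs": {"motion": [[0,0,0,0],[0,0,0,0],[0,0,0,0],[0,0,0,0],[0,0,0,0],[0,0,0,0]], "jaw": 30}}

```text
time: 24.8
eef_pos: [0.4292, -0.0292, 0.0472]
orientation: [0.707, 0.707, 0.001, 0.002]
ft_force: [-0.4, 1.2, 6.1]
opening: 0.509
finger_force: 40.5
```

Call:
{"fn": "servo_tool", "kwargs": {"motion": [[0,0,20,0],[0,0,55,0],[0,0,85,0],[20,-21,90,0],[46,-48,90,0],[72,-75,90,0],[98,-102,90,0],[124,-130,90,0],[145,-152,90,0],[155.5,-163,90,0]]}}

```text
time: 25.63
eef_pos: [0.586, -0.1955, 0.1367]
orientation: [0.708, 0.706, 0.001, 0.003]
ft_force: [-0.4, 0.0, -0.6]
opening: 0.506
finger_force: 41.3
```

Call:
{"fn": "servo_tool", "kwargs": {"motion": [[0,0,0,0],[0,0,-15,0],[0,0,-35,0],[0,0,-50,0],[0,0,-58,0],[0,0,-61,0],[0,0,-62,0],[0,0,-62.5,0],[0,0,-62.5,0]]}}

```text
time: 26.38
eef_pos: [0.5822, -0.191, 0.075]
orientation: [0.707, 0.707, -0.0, -0.001]
ft_force: [-4.3, 1.0, 7.9]
opening: 0.503
finger_force: 43.3
```

Contact at 7.9 N. I'll release, back off and look.

Call:
{"fn": "servo_tool", "kwargs": {"motion": [[0,0,0,0],[0,0,0,0],[0,0,0,0],[0,0,0,0],[0,0,0,0],[0,0,20,0],[0,0,50,0],[0,0,90,0],[0,0,125,0],[0,0,130,0]], "jaw": 72}}

```text
time: 27.22
eef_pos: [0.5872, -0.1938, 0.2112]
orientation: [0.707, 0.707, 0.002, 0.007]
ft_force: [1.8, -0.5, 1.1]
opening: 0.842
finger_force: 0.0
```

Call:
{"fn": "servo_tool", "kwargs": {"motion": [[-30,20,5,0],[-60,40,10,0],[-90,60,20,0],[-120,80,30,0],[-150,110,40,0],[-170,140,50,0],[-180,170,50,0],[-190,190,50,0],[-190,190,50,0],[-190,190,50,0]]}}

```text
time: 28.05
eef_pos: [0.3928, -0.0013, 0.2528]
orientation: [0.706, 0.708, 0.0, 0.001]
ft_force: [0.2, -0.2, 0.9]
opening: 0.844
finger_force: 0.0
```

```bash
python3 chk.py holder weight amber_jar salt_jar brass water mortar carton; python3 - <<'E'
import cv2,numpy as np
a=cv2.imread("pics/top_l.png")[130:270,100:420];b=cv2.imread("pics/side_l.png")[110:330,150:370]
cv2.imwrite("pics/e.png",np.vstack([cv2.resize(a,(640,280),interpolation=2),np.hstack([cv2.resize(b,(320,320),interpolation=2)]*1+[cv2.resize(cv2.imread("pics/side_l.png")[200:300,220:320],(320,320),interpolation=2)])]))
E
```

```text
top weight 0.66 [198. 198.] topz 0.114 [0.55  0.205 0.111] [0.027 0.03  0.006]
top amber_jar 0.76 [157. 208.] topz 0.066 [0.539 0.324 0.064] [0.039 0.039 0.008]
top salt_jar 0.58 [339. 188.] topz 0.092 [ 0.583 -0.185  0.09 ] [0.038 0.035 0.007]
top brass 0.7 [377. 194.] topz 0.047 [ 0.571 -0.295  0.045] [0.017 0.019 0.007]
top water 0.73 [273. 131.] topz 0.193 [ 0.746 -0.007  0.192] [0.029 0.028 0.01 ]
top mortar 0.9 [436. 169.] topz 0.048 [ 0.632 -0.456  0.047] [0.086 0.087 0.01 ]
side holder 0.52 [248. 167.] topz 0.054 [0.545 0.183 0.052] [0.034 0.011 0.008]
side weight 0.65 [246. 158.] topz 0.111 [0.546 0.2   0.109] [0.026 0.033 0.007]
side amber_jar 0.66 [238. 149.] topz 0.062 [0.533 0.275 0.083] [0.036 0.128 0.053]
side salt_jar 0.86 [275. 233.] topz 0.091 [ 0.581 -0.189  0.089] [0.038 0.042 0.007]
side brass 0.54 [274. 271.] topz 0.045 [ 0.566 -0.3    0.044] [0.018 0.016 0.008]
side water 0.84 [312. 189.] topz 0.19 [ 0.741 -0.011  0.189] [0.027 0.031 0.009]
side mortar 0.87 [314. 314.] topz 0.047 [ 0.63  -0.458  0.045] [0.086 0.09  0.007]
side carton 0.8 [244. 125.] topz 0.073 [0.582 0.503 0.07 ] [0.117 0.106 0.008]
```

View pics/e.png

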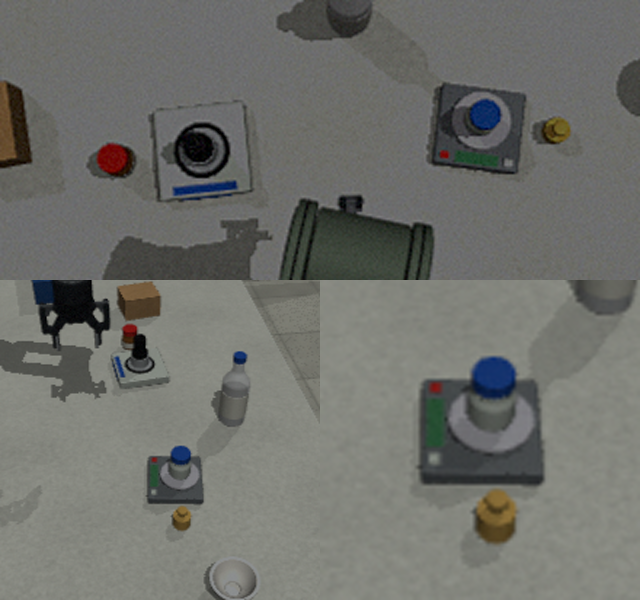

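The picture shows everything upright and in place: the weight stacked on the holder, the salt jar within about 4 mm of the pan centre, and the bystanders unmoved. I'm handing in.

```bash
python3 -c "
from h import *
print(order.sign_off())"
```

```text
the job is handed in; nothing more can be done
None
```

I handed the job in at about 28 s. By the last camera check, all five things stood upright and released within tolerance of their places, and the water bottle, mortar and carton had not moved. The sign-off call itself returned no verdict.

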